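# Turn the canvas-trolley wheel until its valve is at the top

### The job

The wheel of the studio's canvas trolley sits on a leaning stand and is about to be pumped up. With the fingertips, without gripping anything, gently push spoke after spoke, in at least two separate pushes, to turn the wheel until the yellow-capped valve is at twelve o'clock: straight up the slope from the hub, at the wheel's highest side. Then take the hand away; do not push on the tyre or the valve, and leave the spray can, paint tub and tape roll where they are.

Things in the scene. Friction and masses are not known exactly. Their poses are not given: they have to be found in the camera images.
- stand: Fixed leaning wood and steel stand, 320 mm deep, 400 wide. Origin on the table, mid-width, its front faces -x, roughly to the robot; z up. It holds the wheel in a plane leaning back, top away from the front, 1.05 rad from vertical (0.52 rad from level), centre at (0.0122, 0, 0.1195) m. Posts 24 mm wide at y = +-185 mm rise 32 mm past hub level along the slope. Nothing is behind the spokes.
- wheel (a joint): Turn of the wheel about its axle, rad: 0 with the valve stem at twelve o'clock, growing clockwise as seen from the stand's front (robot side): at +1.57 the valve is at the stand's -y side. Between 2.3 and 4.0 at the start; can turn over a full turn either way (6.28 is twelve o'clock again). About 0.12 N m of drag; it stays where it is left without coasting.
- hub (a point): Centre of the wheel, on the axle, in the wheel's mid-plane. The dark hub is 48 mm in diameter and 40 mm long.
- valve_cap (a point): Middle of the yellow valve cap, 83 mm from the axle, in the wheel's mid-plane. The stem points from the rim (inner radius 103 mm) in towards the hub, halfway between two spokes; brass stem 8 mm thick, yellow cap 16 mm thick between radii 74 and 92 mm.
- twelve (a point): Fixed point on the stand where valve_cap is when the stem is exactly at twelve o'clock: 83 mm from the hub, straight up the slope of the wheel, at its highest side.
- spokes: Five round aluminium spokes, 10 mm thick, 72 degrees apart, from the hub to the red rim (radii 24 to 103 mm), centre lines 10 mm in front of the wheel's mid-plane. They turn with the wheel. Origin at the wheel's centre; z axis points to the valve, x along the axle away from the front; spokes at 36, 108, 180, 252 and 324 degrees from the valve.
- tyre: Black rubber tyre on the wheel, outer diameter 300 mm, 44 mm thick (22 mm to each side of the mid-plane). Origin at the wheel's centre; turns with the wheel.
- valve: The valve stem with its yellow cap. Origin at the wheel's centre; z axis points along the stem towards the rim.
- spray_can: Loose spray can, white and aluminium, 52 mm in diameter, 150 mm tall, standing beside the stand. Origin: centre of its underside.
- paint_tub: Loose orange paint tub with white lid, 60 mm in diameter, 55 mm tall. Origin: centre of its underside.
- tape_roll: Loose roll of blue tape lying flat, 96 mm outside diameter, 24 mm high. Origin: centre of its underside.
- crossbar (a point): Middle of the fixed steel bar that carries the axle, 36 mm in front of the wheel's centre. The bar is 16 mm high and 14 mm thick, and runs level along the stand's y across the front of the wheel at hub height, post to post; the axle nut (22 mm) reaches 14 mm further to the front. The front of the wheel above the bar is open.
Things that resemble listed ones, but are neither listed nor needed, are in the scene too. Of the things shaped like the paint_tub, the orange one is meant. Leave any purple look-alike of the spray_can alone.

How it is judged (in metres and radians):
On the way, in this order (a step that is already met when the one before it is completed fails the run):
1. the fingers push a spoke while the valve is still far from the top (contact force between the fingers and spokes above 0.4 N and distance between valve_cap and twelve above 0.03 m), for 0.04 s.
2. the fingers leave that spoke (contact force between the fingers and spokes below 0.05 N), for 0.4 s.
3. the fingers push a spoke again (contact force between the fingers and spokes above 0.4 N), for 0.04 s.
At the end, for the whole second after the job is handed in: The valve cap is within 11.5 mm of its twelve-o'clock point (just under 8 degrees of turn), the wheel is at rest (under 0.05 rad/s), and the spray can, paint tub and tape roll stand within 30 mm of where they were, the can and tub upright (distance between valve_cap and twelve below 0.0115 m and velocity of joint wheel between -0.05 and 0.05 rad/s and angle between each of spray_can, paint_tub's own z axis and vertical below 0.2 rad and distance of each of spray_can, paint_tub, tape_roll from where it was at the start of the episode below 0.03 m); the robot touches nothing.
It fails at once if the spokes are gripped or shoved hard (over 30 N) (contact force between the fingers and spokes above 30 N).
It fails at once if the tyre is pushed (over 6 N) (contact force between any of the fingers, the arm and tyre above 6 N).
It fails at once if the valve stem is pushed (over 2 N) (contact force between any of the fingers, the arm and valve above 2 N).
It fails at once if a bystander is moved or lifted (over 30 mm) (distance of any of spray_can, paint_tub, tape_roll from where it was at the start of the episode above 0.03 m).
It also fails if it takes over 64 s, if anything falls off the work surface, if the arm or the gripper's body presses on something with over 40 N, if the wrist force passes 120 N, or if a joint passes its speed limit or range.

### The arm

A 6-joint arm with a two-finger parallel gripper is mounted at the origin on the work surface. World frame = base frame: x ahead of the robot, y to its left, z up, the work surface at z = 0. Lengths are in m, angles in degrees, forces in N, time in s.
With the tool pointing down it reaches from about 0.4 to 0.825 m from the base axis. Payload 7 kg.
Tool frame: the origin (TCP) lies midway between the tips of the shut fingers; the grasp point (between the pads) lies 19 mm behind it; z points along the fingers, y is the line along which they close (so a half turn about z gives the same grasp; the last joint's range is limited). The gripper opens to 88 mm and grips with 3 to 60 N. Pads are 19 mm wide; open, the fingers measure 130 mm over their backs; the gripper's body (78 mm by 193 mm) begins 47 mm behind the grasp point.
Start: joints at [-54.54, 20.546, 0.682, 0, -70.136, -16.507], TCP at [0.219, -0.638, 0.206] pointing down, gripper open.
Joint ranges: [-176.03, 176.03], [-82.01, 121.73], [-58.28, 71.71], [-173.87, 95.51], [-174.79, -0.11], [-173.66, 173.66]. Speed limits (degrees/s): [136.94, 136.94, 172.46, 180, 180, 180].

### API

Orientations are given as [roll, pitch, yaw] about the fixed x, y, z axes, in that order (R = Rz(yaw) Ry(pitch) Rx(roll)).
In Python, from plant import r gives the robot as it stands.
- The arm moves only by the tool drive_tool, never from a script. Its argument "commands" is a list of rows, each an object of numbers: "hand": the closure, from 0 (fully open) to 1 (shut); "tx", "ty", "tz": the shift along the world's x, y, z scaled (see below); "turn": the turn about the world's z scaled (see below). A call has 1 to 10 rows; each row is the pose to reach, as a shift and turn from the pose commanded when the call began; what a row does not reach only later rows make up. The controller multiplies each number of a shift by 0.6 m and each number of a turn by 90 degrees. A row lasts 1/10 s, in which the tool goes at most 50 mm and 8.59 degrees, less where a joint would pass 70% of its speed; a pose out of reach is approached as far as the arm can. A call with a number of a shift or a turn outside -1 to 1 is refused whole. A call with a gripper value outside its range is refused whole. The fingers move at their own pace and stop on an object; "grip_force" is the grip in N (left out, the last holds). Time passes only in rows, so rows that repeat a pose let the fingers close. It gives the time, the measured TCP pose, the force, the opening and the grip force at its end, in the units of the state.
- r.get_state(): the state, without advancing time (a new reading comes with each control period).
- r.capture(name): name is "scene" or "top" or "wrist"; returns a dict with "frame" (384x512x3 uint8, red, green, blue), "fx", "fy", "cx", "cy" (pixels), "world_from_camera" (4x4, takes a point from camera to world coordinates); the wrist camera has in their place "T_tool_cam" (4x4, takes a point from camera to tool coordinates, whose origin is the TCP and whose axes are the flange's). Camera axes: x right, y down, z forward; pixel columns grow to the right and rows downward; lengths in m; the calibration is good to about 2 mm. A picture is of the moment at which its call begins: read the wrist's pose just before it. There is no depth.
- r.close_job(): hands the job in; it is judged then, once.
Trained networks look in the newest picture that a camera, given by its name, has taken for a name from the list of things; names that differ only in an ending like _2 or _b are one class to them, and where a whole thing is asked for, a point or a joint stands for the part that bears it (a point fixed in the world has none). Each returns a list of dicts, best first, with "score" (0 to 1); they miss things now and then, are a little off and sometimes report something else, mostly with a low value. They report only what shows in the picture. A call takes as long as a camera call. They do not tell look-alikes from the thing itself.
- r.trace(label, camera): "pixels" (384x512 bool, what is visible of it) and "extent" ([left, top, right, bottom] in pixels, round what is visible of it).
The state is a dict: "time_s": time; "joints": joint angles; "qd": joint speeds; "joint_torque": joint torques, N m; "tcp_pos": TCP position; "eef_rot": TCP orientation; "contact_force": force on the tool from outside, world axes, zero at the start; "moment": the same for the moment, N m; "gripper_width": finger opening in m; "gripper_force": force on a finger pad.
Only numpy, scipy, OpenCV 4.12 (cv2) and the standard library are available. Lean on these libraries where they do the work, as an engineer would, in place of code of your own. Each camera call takes 0.05 s, during which the arm holds its last target. There are 200 camera calls.

## Working session

There is one attempt and no reset: what is moved stays moved. The work goes in short steps, Python scripts to look and compute and a tool call to move; the robot and the scene stay as the last step left them, time stands still between calls to the robot, and variables do not carry over. Pictures are saved under pics/ and viewed, at most 10 in all, crops included, and the job is handed in when it is done.

Besides the shell and the picture viewer there is one more tool, called as name([rows], argument=value, ...), one row to a line, values as JSON. drive_tool: Moves the arm, as the interface text tells. Its arguments: {"type":"object","properties":{"commands":{"type":"array"},"grip_force":{"type":"number"}},"required":["commands"]}

```bash
mkdir -p pics; ls
python3 - <<'E'
from plant import r
import cv2,numpy as np
s=r.get_state();print({k:np.round(v,3).tolist() if k!='time_s' else v for k,v in s.items()})
ims=[]
for c in("scene","top"):
    d=r.capture(c);cv2.imwrite(f"pics/{c}0.png",cv2.resize(d["frame"][:,:,::-1],(800,600)))
    print(c,d["fx"],d["fy"],d["cx"],d["cy"],np.round(d["world_from_camera"],4).tolist())
    for n in("stand","hub","valve_cap","tyre","crossbar","spray_can","paint_tub","tape_roll"):
        for o in r.trace(n,c)[:3]:
            m=o["pixels"];v,u=np.nonzero(m);print(n,round(o["score"],2),o["extent"],u.mean().round(1),v.mean().round(1),len(u))
E
```

```text
pics
{'time_s': 0.0, 'joints': [-54.539, 20.591, 0.634, -0.022, -70.135, -16.508], 'qd': [0.04, -0.044, -0.001, 0.097, -0.021, -0.032], 'joint_torque': [0.0, -58.273, 29.306, 6.997, 0.007, -0.0], 'tcp_pos': [0.219, -0.638, 0.205], 'eef_rot': [179.905, -0.006, -161.054], 'contact_force': [0.051, -0.191, -0.136], 'moment': [0.038, -0.031, -0.022], 'gripper_force': 0.0, 'gripper_width': 0.087}
scene 395.88641462988465 395.88641462988465 246.8259168476679 189.7893454368005 [[-0.1296, 0.7773, -0.6156, 1.1508], [0.9915, 0.0948, -0.0891, 0.1208], [-0.0109, -0.622, -0.783, 0.872], [0.0, 0.0, 0.0, 1.0]]
stand 0.55 [162.4, 146.1, 329.5, 256.0] 244.4 201.7 10233
hub 0.74 [185.8, 165.1, 302.5, 216.7] 243.9 193.3 4275
tyre 0.7 [183.4, 161.7, 310.0, 221.1] 244.1 196.5 3143
crossbar 0.96 [162.3, 147.3, 332.6, 252.6] 244.1 201.8 10662
spray_can 0.87 [327.7, 140.6, 358.5, 189.8] 343.6 165.2 979
spray_can 0.86 [367.4, 156.2, 403.5, 210.9] 386.3 183.3 1104
paint_tub 0.68 [127.9, 196.2, 149.1, 224.1] 137.5 209.3 587
paint_tub 0.65 [97.4, 233.9, 130.2, 265.7] 113.4 248.8 672
paint_tub 0.56 [161.3, 146.5,
[... 245 characters left out ...]
878, 0.1559, 0.4101], [-0.9999, 0.0012, -0.015, 0.0419], [0.0147, -0.156, -0.9877, 1.1835], [0.0, 0.0, 0.0, 1.0]]
stand 0.83 [180.1, 147.2, 332.7, 289.3] 256.4 206.1 10379
hub 0.73 [197.6, 146.0, 309.4, 251.9] 255.2 198.7 5321
valve_cap 0.57 [272.4, 221.7, 275.3, 226.9] 274.5 224.1 30
tyre 0.88 [200.7, 146.3, 308.1, 252.7] 254.5 195.5 3964
crossbar 0.74 [180.2, 148.7, 330.7, 286.4] 255.6 205.9 9859
spray_can 0.8 [111.6, 222.8, 144.0, 246.9] 126.9 234.1 584
spray_can 0.69 [149.0, 245.1, 179.2, 263.3] 164.8 252.6 443
paint_tub 0.91 [348.3, 141.8, 368.8, 164.1] 355.0 154.3 366
paint_tub 0.77 [338.4, 185.7, 361.6, 205.2] 348.5 193.9 355
tape_roll 0.65 [333.4, 216.3, 364.7, 245.4] 349.1 230.6 398
```

View pics/top0.png

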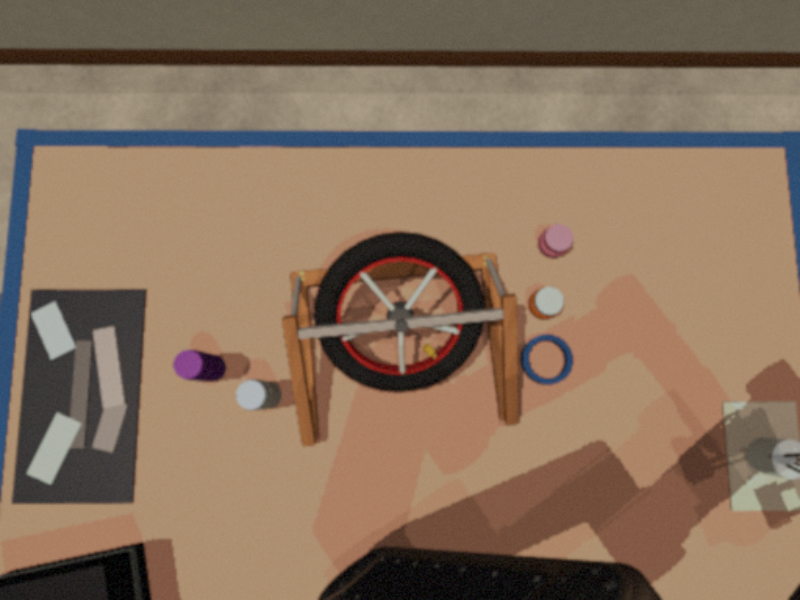

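View pics/scene0.png

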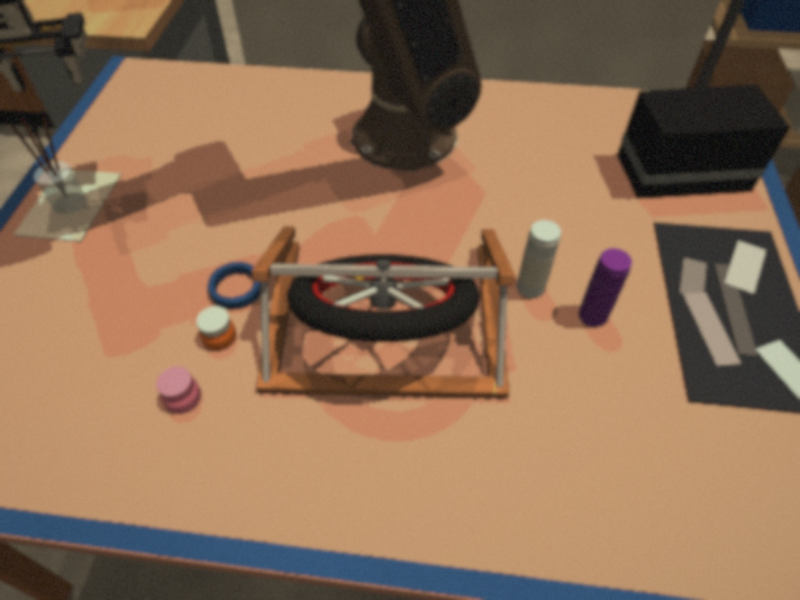

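The top view shows the wheel at about (400,318), with the crossbar from (300,333) to (503,314) and the yellow valve at (430,350), lower right. The grey can and orange tub stand at (258,395) and (547,300), and the tape is at (547,360). Next I fit the pose.

```bash
cat > h.py <<'E'
import numpy as np,cv2
from plant import r
from scipy.optimize import least_squares
A=1.05
U0=np.array([np.sin(A),0,np.cos(A)]);N0=np.array([-np.cos(A),0,np.sin(A)])
def frame(p):
    c,s=np.cos(p[2]),np.sin(p[2]);R=np.array([[c,-s,0],[s,c,0],[0,0,1]])
    return np.array([p[0],p[1],0])+R@[.0122,0,.1195],R@U0,R@[0,1,0],R@N0
def proj(d,P):
    T=np.linalg.inv(d["world_from_camera"]);Q=P@T[:3,:3].T+T[:3,3]
    return np.c_[d["fx"]*Q[:,0]/Q[:,2]+d["cx"],d["fy"]*Q[:,1]/Q[:,2]+d["cy"]]
def ray(d,uv,p,off):  # pixel -> wheel plane (up, left) coords, off in front
    H,u,l,n=frame(p);T=d["world_from_camera"];v=T[:3,:3]@[(uv[0]-d["cx"])/d["fx"],(uv[1]-d["cy"])/d["fy"],1]
    X=T[:3,3]+v*((H+off*n-T[:3,3])@n)/(v@n)-H;return np.array([X@u,X@l])
def masks(d):
    h=cv2.cvtColor(d["frame"],cv2.COLOR_RGB2HSV).astype(int);H,S,V=h[...,0],h[...,1],h[...,2]
    return dict(yel=(H>20)&(H<34)&(S>140)&(V>90))
def wheel(d,p):
    "wheel angle deg (valve, cw from front) from yellow cap, and from light spokes mod 72"
    H,u,l,n=frame(p);m=masks(d)["yel"];g=[]
    v,w=np.nonzero(m)
    for a,b in zip(w,v):
        q=ray(d,(a,b),p,.004)
        if .06<np.hypot(*q)<.1:g.append(q)
    yv=None
    if g: q=np.mean(g,0);yv=(np.degrees(np.arctan2(-q[1],q[0])),np.hypot(*q),len(g))
    I=cv2.cvtColor(d["frame"],cv2.COLOR_RGB2HSV).astype(float);I=I[...,2]-I[...,1]
    th=np.radians(np.arange(0,360,.5));rr=np.arange(.04,.095,.005)
    P=np.array([H+.012*n+x*(np.cos(t)*u-np.sin(t)*l) for t in th for x in rr])
    q=proj(d,P).astype(np.float32);val=cv2.remap(I.astype(np.float32),q[:,0],q[:,1],cv2.INTER_LINEAR).reshape(len(th),-1).mean(1)
    val=cv2.GaussianBlur(np.r_[val,val,val][:,None],(1,21),0)[720:1440,0]
    pk=[(i/2,round(float(val[i]))) for i in range(720) if val[i]==max(val[np.arange(i-50,i+51)%720])]
    return yv,pk
E
cat > fit.py <<'E'
from h import *
D={};hull={}
for c in("top","scene"):
    d=D[c]=r.capture(c);t=[o for o in r.trace("tyre",c) if o["score"]>.5][0]["pixels"].astype(np.uint8)
    n,lab,st,_=cv2.connectedComponentsWithStats(t);t=(np.isin(lab,[i for i in range(1,n) if st[i,4]>60])).astype(np.uint8)
    hull[c]=cv2.convexHull(cv2.findNonZero(t))[:,0].astype(np.float32)
a=np.linspace(0,2*np.pi,60,endpoint=False)
def mom(h):
    m=cv2.moments(h.astype(np.float32).reshape(-1,1,2));return np.array([m["m10"]/m["m00"],m["m01"]/m["m00"]]),m["m00"]
def sil(d,p):
    H,u,l,n=frame(p)
    P=np.array([H+(.128+.022*np.cos(b))*(np.cos(t)*u+np.sin(t)*l)+.022*np.sin(b)*n for t in a for b in a[::5]])
    return cv2.convexHull(proj(D[d],P).astype(np.float32))[:,0]
bar=np.array([[300,333],[503,314]])*.64
def res(p):
    e=[]
    for c in D: e+=list(mom(sil(c,p))[0]-mom(hull[c])[0])
    b0,b1=[ray(D["top"],b,p,.036+.007) for b in bar]
    e.append((b1[0]-b0[0])*400);return np.array(e)
s=least_squares(res,[.55,0.05,.08]);p=s.x
print(p,np.degrees(p[2]),res(p).round(2));np.save("p.npy",p)
print([ray(D["top"],b,p,.043).round(4) for b in bar],frame(p)[0])
for c in D: print(c,mom(hull[c])[1],mom(sil(c,p))[1],wheel(D[c],p))
f=D["top"]["frame"][:,:,::-1].copy()
def dr(off,up,lf,col):
    H,u,l,n=frame(p)
    for x in proj(D["top"],np.array([H+off*n+up*u+lf*l])): cv2.circle(big,tuple(int(k) for k in (x-[175,135])*5),3,col,-1)
big=cv2.resize(f[135:245,175:335],None,fx=5,fy=5)
for t in a: dr(.005,.103*np.cos(t),.103*np.sin(t),(255,0,0))
for y in(-.18,-.09,0,.09,.18): dr(.043,0,y,(0,255,0))
cv2.imwrite("pics/fit.png",big)
E
python3 fit.py
```

```text
[0.53958223 0.02792931 0.0919776 ] 5.269928136058125 [0.27 0.27 0.14 0.36 0.02]
[array([0.0023, 0.169 ]), array([ 0.0024, -0.1735])] [0.55173066 0.02904986 0.1195    ]
top 8743.5 8894.12428042246 ((np.float64(145.3732878675296), np.float64(0.08410236898596153), 23), [(37.0, 152), (108.5, 117), (183.0, 126), (260.0, 117), (327.0, 142)])
scene 5574.0 5650.735910739284 (None, [(38.0, 145), (109.5, 71), (190.5, 71), (255.5, 48), (325.0, 123)])
```

View pics/fit.png

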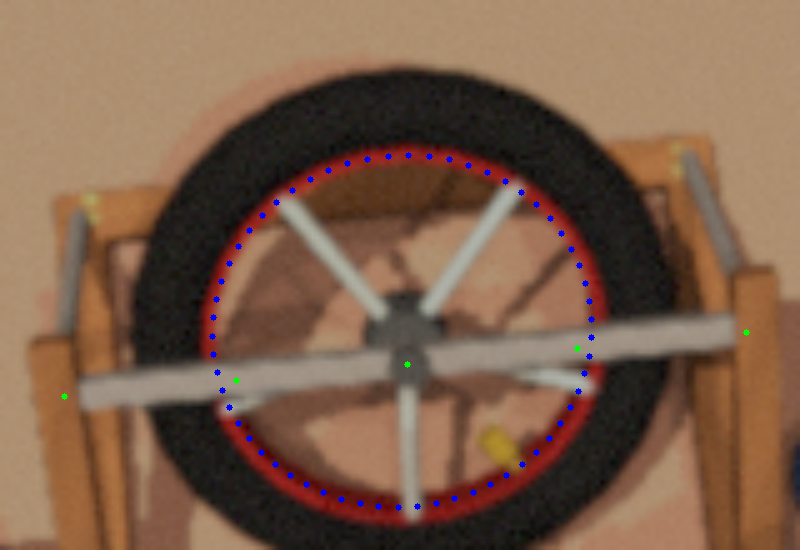

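drive_tool([
  {"hand": 1, "tz": 0.15},
  {"hand": 1, "tz": 0.27},
  {"hand": 1, "tx": 0.4, "ty": 0.7, "tz": 0.27, "turn": -0.15},
  {"hand": 1, "tx": 0.4, "ty": 0.7, "tz": 0.27, "turn": -0.15},
  {"hand": 1, "tx": 0.4, "ty": 0.7, "tz": 0.27, "turn": -0.15},
  {"hand": 1, "tx": 0.4, "ty": 0.7, "tz": 0.27, "turn": -0.15},
  {"hand": 1, "tx": 0.4, "ty": 0.7, "tz": 0.27, "turn": -0.15},
  {"hand": 1, "tx": 0.4, "ty": 0.7, "tz": 0.27, "turn": -0.15},
  {"hand": 1, "tx": 0.4, "ty": 0.7, "tz": 0.27, "turn": -0.15},
  {"hand": 1, "tx": 0.4, "ty": 0.7, "tz": 0.27, "turn": -0.15},
], grip_force=10)

```text
invalid input
```

drive_tool([
  {"hand": 1.0, "tx": 0.0, "ty": 0.0, "tz": 0.15, "turn": 0.0},
  {"hand": 1.0, "tx": 0.0, "ty": 0.0, "tz": 0.27, "turn": 0.0},
  {"hand": 1.0, "tx": 0.4, "ty": 0.7, "tz": 0.27, "turn": -0.15},
  {"hand": 1.0, "tx": 0.4, "ty": 0.7, "tz": 0.27, "turn": -0.15},
  {"hand": 1.0, "tx": 0.4, "ty": 0.7, "tz": 0.27, "turn": -0.15},
  {"hand": 1.0, "tx": 0.4, "ty": 0.7, "tz": 0.27, "turn": -0.15},
  {"hand": 1.0, "tx": 0.4, "ty": 0.7, "tz": 0.27, "turn": -0.15},
  {"hand": 1.0, "tx": 0.4, "ty": 0.7, "tz": 0.27, "turn": -0.15},
  {"hand": 1.0, "tx": 0.4, "ty": 0.7, "tz": 0.27, "turn": -0.15},
  {"hand": 1.0, "tx": 0.4, "ty": 0.7, "tz": 0.27, "turn": -0.15},
])

```text
time_s: 2.1
tcp_pos: [0.4162, -0.2925, 0.3576]
eef_rot: [-180.0, 0.1, -174.5]
contact_force: [1.8, -0.3, 0.4]
gripper_width: 0.0131
gripper_force: 0.0
```

drive_tool([
  {"hand": 1.0, "tx": 0.27, "ty": 0.43, "tz": -0.1, "turn": 0.0},
  {"hand": 1.0, "tx": 0.27, "ty": 0.43, "tz": -0.1, "turn": 0.0},
  {"hand": 1.0, "tx": 0.27, "ty": 0.43, "tz": -0.1, "turn": 0.0},
  {"hand": 1.0, "tx": 0.27, "ty": 0.43, "tz": -0.1, "turn": 0.0},
  {"hand": 1.0, "tx": 0.27, "ty": 0.43, "tz": -0.1, "turn": 0.0},
  {"hand": 1.0, "tx": 0.27, "ty": 0.43, "tz": -0.1, "turn": 0.0},
  {"hand": 1.0, "tx": 0.27, "ty": 0.43, "tz": -0.1, "turn": 0.0},
  {"hand": 1.0, "tx": 0.27, "ty": 0.43, "tz": -0.1, "turn": 0.0},
  {"hand": 1.0, "tx": 0.27, "ty": 0.43, "tz": -0.1, "turn": 0.0},
  {"hand": 1.0, "tx": 0.27, "ty": 0.43, "tz": -0.1, "turn": 0.0},
])

```text
time_s: 3.1
tcp_pos: [0.5775, -0.0374, 0.2977]
eef_rot: [-180.0, 0.1, -174.6]
contact_force: [0.1, 0.3, 0.0]
gripper_width: 0.0007
gripper_force: 0.0
```

Run:
```python
from h import *
s=r.get_state();print(s["tcp_pos"],s["eef_rot"],s["gripper_width"])
d=r.capture("wrist");print(d["fx"],d["cx"],d["cy"],np.round(d["T_tool_cam"],3).tolist())
e=r.capture("scene")
im=np.hstack([cv2.resize(d["frame"],(400,300)),cv2.resize(e["frame"][60:300,100:420],(400,300))])[:,:,::-1]
cv2.imwrite("pics/w1.png",im)
```

```text
[ 0.57746406 -0.037384    0.29765549] [-1.79997781e+02  5.67545283e-02 -1.74600987e+02] 0.000725258322988428
318.6977829088268 254.0360338496271 188.2650412441083 [[0.001, -0.96, -0.281, 0.075], [1.0, 0.001, 0.0, -0.001], [0.0, -0.281, 0.96, -0.178], [0.0, 0.0, 0.0, 1.0]]
```

View pics/w1.png

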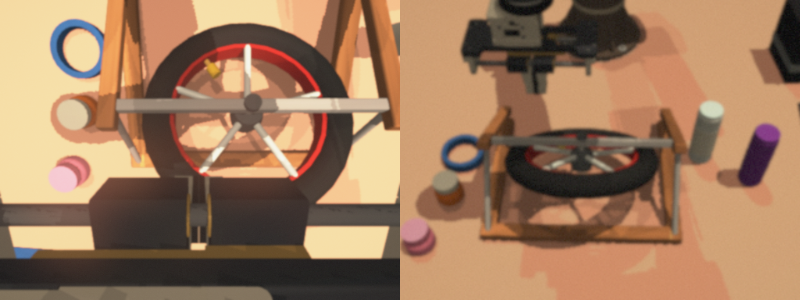

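drive_tool([
  {"hand": 1.0, "tx": 0.0, "ty": 0.006, "tz": -0.07, "turn": 0.0},
  {"hand": 1.0, "tx": 0.0, "ty": 0.006, "tz": -0.14, "turn": 0.0},
  {"hand": 1.0, "tx": 0.0, "ty": 0.006, "tz": -0.19, "turn": 0.0},
  {"hand": 1.0, "tx": 0.0, "ty": 0.006, "tz": -0.22, "turn": 0.0},
  {"hand": 1.0, "tx": 0.0, "ty": 0.006, "tz": -0.25, "turn": 0.0},
  {"hand": 1.0, "tx": 0.0, "ty": 0.006, "tz": -0.28, "turn": 0.0},
  {"hand": 1.0, "tx": 0.0, "ty": 0.006, "tz": -0.28, "turn": 0.0},
  {"hand": 1.0, "tx": 0.0, "ty": 0.006, "tz": -0.28, "turn": 0.0},
])

```text
time_s: 4.0
tcp_pos: [0.5779, -0.0335, 0.1297]
eef_rot: [-180.0, 0.0, -174.6]
contact_force: [0.3, -0.1, 1.1]
gripper_width: 0.0004
gripper_force: 0.0
```

drive_tool([
  {"hand": 1.0, "tx": 0.004, "ty": 0.011, "tz": 0.0, "turn": 0.0},
  {"hand": 1.0, "tx": 0.008, "ty": 0.022, "tz": 0.002, "turn": 0.0},
  {"hand": 1.0, "tx": 0.012, "ty": 0.034, "tz": 0.005, "turn": 0.0},
  {"hand": 1.0, "tx": 0.016, "ty": 0.046, "tz": 0.008, "turn": 0.0},
  {"hand": 1.0, "tx": 0.019, "ty": 0.058, "tz": 0.01, "turn": 0.0},
  {"hand": 1.0, "tx": 0.02, "ty": 0.07, "tz": 0.012, "turn": 0.0},
  {"hand": 1.0, "tx": 0.02, "ty": 0.082, "tz": 0.012, "turn": 0.0},
  {"hand": 1.0, "tx": 0.02, "ty": 0.094, "tz": 0.012, "turn": 0.0},
  {"hand": 1.0, "tx": 0.02, "ty": 0.106, "tz": 0.012, "turn": 0.0},
  {"hand": 1.0, "tx": 0.02, "ty": 0.111, "tz": 0.012, "turn": 0.0},
])

```text
time_s: 5.0
tcp_pos: [0.5881, 0.0334, 0.1377]
eef_rot: [-179.9, -0.2, -174.5]
contact_force: [-11.8, -5.0, 11.1]
gripper_width: 0.001
gripper_force: 7.1
```

Run:
```python
from h import *
p=np.load("p.npy")
for c in("top","scene"):
    d=r.capture(c);print(c,wheel(d,p))
    if c=="scene":cv2.imwrite("pics/s2.png",cv2.resize(d["frame"][120:280,130:360],None,fx=3,fy=3)[:,:,::-1])
s=r.get_state();print(s["tcp_pos"],s["contact_force"])
```

```text
top ((np.float64(86.74531846287792), np.float64(0.08073704092168675), 1), [(44.0, 66), (126.0, 151), (199.5, 102), (261.0, 66)])
scene (None, [(52.0, 55), (125.0, 21), (220.0, 20), (272.0, 61), (341.5, 42)])
[0.58792056 0.03360485 0.13768489] [-10.74485902  -2.91514453  11.38958444]
```

View pics/s2.png

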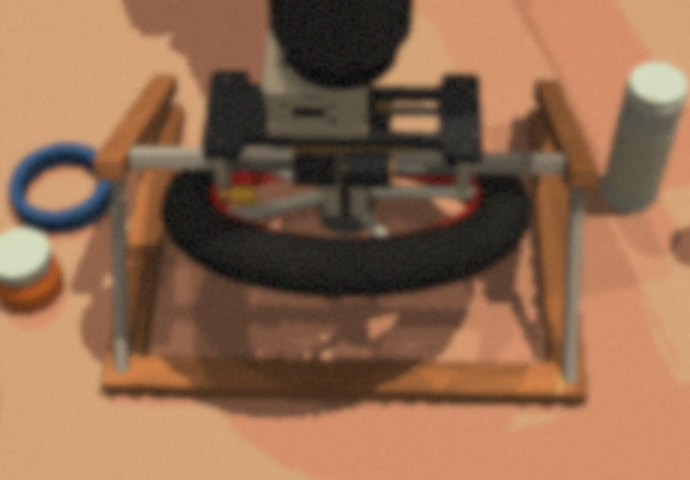

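The scene crop shows the valve at (240,195), on the -y side, so the wheel has turned about 60°. The tool reads about 11 N in -x and +z, so I'll use the moment to find where the contact is.

Run:
```python
from h import *
for k in range(2):
    r.capture("top");s=r.get_state();F=s["contact_force"];M=s["moment"];print(F,M,s["tcp_pos"],s["gripper_force"])
    r0=np.cross(F,M)/(F@F);n=F/np.linalg.norm(F)
    print("line pts rel ref:",[(r0+n*t).round(3).tolist() for t in(-.1,-.05,0,.05,.1)], M@n)
```

```text
[-10.95081027  -2.24927811  10.88594217] [-0.58894992  3.78641122  0.16445862] [0.58792322 0.03354197 0.13769608] 5.674695074558258
line pts rel ref: [[-0.101, -0.005, -0.246], [-0.136, -0.012, -0.211], [-0.171, -0.019, -0.176], [-0.206, -0.026, -0.141], [-0.241, -0.033, -0.106]] -0.01774717984317852
[-10.35898132  -2.06261781  10.12899554] [-0.52623106  3.83769933  0.12880601] [0.58792813 0.03354941 0.13770722] 5.59406965970993
line pts rel ref: [[-0.112, -0.005, -0.26], [-0.147, -0.012, -0.225], [-0.183, -0.019, -0.191], [-0.218, -0.026, -0.156], [-0.254, -0.033, -0.121]] -0.0792537188852454
```

drive_tool([
  {"hand": 1.0, "tx": 0.0, "ty": 0.0, "tz": 0.015, "turn": 0.0},
  {"hand": 1.0, "tx": 0.0, "ty": 0.0, "tz": 0.017, "turn": 0.0},
  {"hand": 1.0, "tx": -0.002, "ty": 0.012, "tz": 0.017, "turn": 0.0},
  {"hand": 1.0, "tx": -0.004, "ty": 0.024, "tz": 0.016, "turn": 0.0},
  {"hand": 1.0, "tx": -0.006, "ty": 0.036, "tz": 0.015, "turn": 0.0},
  {"hand": 1.0, "tx": -0.009, "ty": 0.048, "tz": 0.014, "turn": 0.0},
  {"hand": 1.0, "tx": -0.01, "ty": 0.057, "tz": 0.013, "turn": 0.0},
])

```text
time_s: 5.9
tcp_pos: [0.5835, 0.0689, 0.1437]
eef_rot: [-180.0, -0.0, -174.5]
contact_force: [0.5, -0.2, -0.7]
gripper_width: 0.0004
gripper_force: 0.0
```

Run:
```python
from h import *
p=np.load("p.npy")
for c in("top","scene"):
    d=r.capture(c);print(c,wheel(d,p))
s=r.get_state();F=s["contact_force"];M=s["moment"];print(s["tcp_pos"],F,M)
```

```text
top ((np.float64(87.73469758223563), np.float64(0.08540774599961076), 4), [(12.5, 87), (53.0, 47), (125.5, 159), (199.0, 104), (261.0, 66)])
scene (None, [(54.0, 69), (126.5, 67), (166.0, 18), (271.5, 45), (342.5, 41)])
[0.5836308  0.06883495 0.14371276] [ 0.12590119 -0.21404843  0.82194393] [-0.01628323 -0.01474688  0.02351917]
```

Run:
```python
from h import *
d=r.capture("wrist");e=r.capture("scene")
im=np.hstack([cv2.resize(d["frame"],(400,300)),cv2.resize(e["frame"][140:230,180:300],(400,300),interpolation=cv2.INTER_CUBIC)])[:,:,::-1]
cv2.imwrite("pics/w3.png",im)
```

```text
(no output)
```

View pics/w3.png

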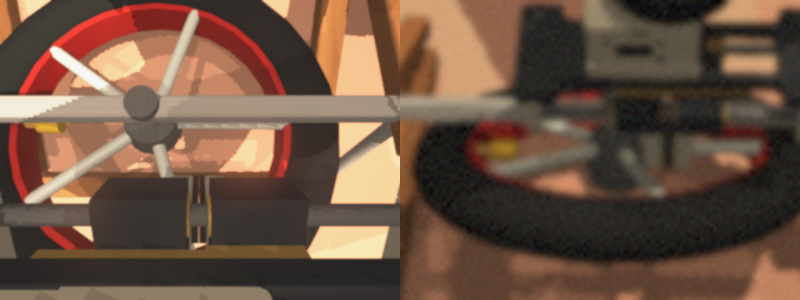

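The right half shows the finger at (672,150), now on the far (+y) side of the spoke at (640,170). It slid over that spoke when I raised it, so I'll lift, go back to the near side and push deeper.

drive_tool([
  {"hand": 1.0, "tx": 0.0, "ty": 0.0, "tz": 0.05, "turn": 0.0},
  {"hand": 1.0, "tx": 0.0, "ty": 0.0, "tz": 0.08, "turn": 0.0},
  {"hand": 1.0, "tx": -0.005, "ty": -0.05, "tz": 0.08, "turn": 0.0},
  {"hand": 1.0, "tx": -0.005, "ty": -0.095, "tz": 0.08, "turn": 0.0},
  {"hand": 1.0, "tx": -0.005, "ty": -0.095, "tz": 0.05, "turn": 0.0},
  {"hand": 1.0, "tx": -0.005, "ty": -0.095, "tz": 0.02, "turn": 0.0},
  {"hand": 1.0, "tx": -0.005, "ty": -0.095, "tz": 0.0, "turn": 0.0},
  {"hand": 1.0, "tx": -0.005, "ty": -0.095, "tz": -0.02, "turn": 0.0},
  {"hand": 1.0, "tx": -0.005, "ty": -0.095, "tz": -0.02, "turn": 0.0},
])

```text
time_s: 7.0
tcp_pos: [0.5798, 0.0108, 0.1302]
eef_rot: [-180.0, -0.2, -174.6]
contact_force: [-0.3, -1.0, 0.0]
gripper_width: 0.0006
gripper_force: 0.0
```

drive_tool([
  {"hand": 1.0, "tx": -0.001, "ty": 0.012, "tz": 0.0, "turn": 0.0},
  {"hand": 1.0, "tx": -0.002, "ty": 0.024, "tz": 0.0, "turn": 0.0},
  {"hand": 1.0, "tx": -0.003, "ty": 0.036, "tz": 0.0, "turn": 0.0},
  {"hand": 1.0, "tx": -0.004, "ty": 0.048, "tz": 0.0, "turn": 0.0},
  {"hand": 1.0, "tx": -0.004, "ty": 0.048, "tz": 0.0, "turn": 0.0},
])

```text
time_s: 7.5
tcp_pos: [0.5783, 0.0407, 0.1326]
eef_rot: [-180.0, 0.0, -174.5]
contact_force: [0.4, 0.4, 0.5]
gripper_width: 0.0002
gripper_force: 0.0
```

```bash
cat > st.py <<'E'
from h import *
p=np.load("p.npy");H=frame(p)[0]
for c in("top","scene"):
    d=r.capture(c);print(c,wheel(d,p))
s=r.get_state();F=s["contact_force"];X=s["tcp_pos"]-H;c,q=np.cos(p[2]),np.sin(p[2])
print(s["time_s"],"tcp",s["tcp_pos"].round(4),"h,y mm",((X[0]*c+X[1]*q)*1e3).round(1),((-X[0]*q+X[1]*c)*1e3).round(1),"F",F.round(1),s["gripper_force"])
E
python3 st.py
```

```text
top (None, [(1.0, -17), (46.5, 66), (111.5, 108), (185.0, 100), (259.0, 66), (332.5, -20)])
scene (None, [(38.5, 45), (111.5, 73), (200.5, 7), (258.5, 51), (327.5, 53)])
7.6 tcp [0.5788 0.0406 0.1325] h,y mm 28.0 9.0 F [-0.3 -0.7 -0.2] 0.0
```

drive_tool([
  {"hand": 1.0, "tx": -0.002, "ty": 0.013, "tz": 0.0, "turn": 0.0},
  {"hand": 1.0, "tx": -0.004, "ty": 0.026, "tz": 0.0, "turn": 0.0},
  {"hand": 1.0, "tx": -0.007, "ty": 0.039, "tz": -0.001, "turn": 0.0},
  {"hand": 1.0, "tx": -0.011, "ty": 0.051, "tz": -0.003, "turn": 0.0},
  {"hand": 1.0, "tx": -0.017, "ty": 0.06, "tz": -0.005, "turn": 0.0},
  {"hand": 1.0, "tx": -0.023, "ty": 0.067, "tz": -0.008, "turn": 0.0},
  {"hand": 1.0, "tx": -0.028, "ty": 0.07, "tz": -0.011, "turn": 0.0},
  {"hand": 1.0, "tx": -0.033, "ty": 0.072, "tz": -0.014, "turn": 0.0},
  {"hand": 1.0, "tx": -0.033, "ty": 0.072, "tz": -0.014, "turn": 0.0},
])

```text
time_s: 8.5
tcp_pos: [0.5578, 0.0825, 0.1242]
eef_rot: [-180.0, -0.0, -174.5]
contact_force: [-4.2, -3.2, 6.6]
gripper_width: 0.0005
gripper_force: 3.3
```

```bash
python3 st.py
```

```text
top ((np.float64(39.62805037701154), np.float64(0.08642543803473024), 3), [(3.0, 31), (73.0, 84), (146.0, 135), (219.5, 96), (257.0, 40)])
scene (None, [(2.0, 85), (74.0, 85), (144.5, 35), (180.5, 25), (290.5, 51)])
8.6 tcp [0.5578 0.0825 0.1242] h,y mm 11.0 52.7 F [-3.7 -2.6  5.7] 3.306492269039154
```

Run:
```python
from h import *
p=np.load("p.npy");H,u,l,n=frame(p);T=r.get_state()["tcp_pos"]
ims=[]
for c,(x0,y0,w,h) in(("scene",(180,145,120,90)),("top",(195,140,120,120))):
    d=r.capture(c);k=400/w
    im=cv2.resize(d["frame"][y0:y0+h,x0:x0+w],(400,int(h*k)),interpolation=cv2.INTER_CUBIC)[:,:,::-1].copy()
    def dot(P,col):
        q=(proj(d,np.array([P]))[0]+.5-[x0,y0])*k;cv2.circle(im,tuple(int(z) for z in q),2,col,-1)
    for a in np.radians(38+36+72*np.arange(5)):
        for x in(.03,.06,.09):dot(H+.01*n+x*(np.cos(a)*u-np.sin(a)*l),(0,255,0))
    dot(T,(0,0,255));dot(T+[0,0,.066],(255,0,255));dot(H+.036*n,(255,0,0))
    ims.append(cv2.copyMakeBorder(im,0,400-im.shape[0],0,0,cv2.BORDER_CONSTANT))
cv2.imwrite("pics/ov.png",np.hstack(ims))
```

```text
(no output)
```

View pics/ov.png

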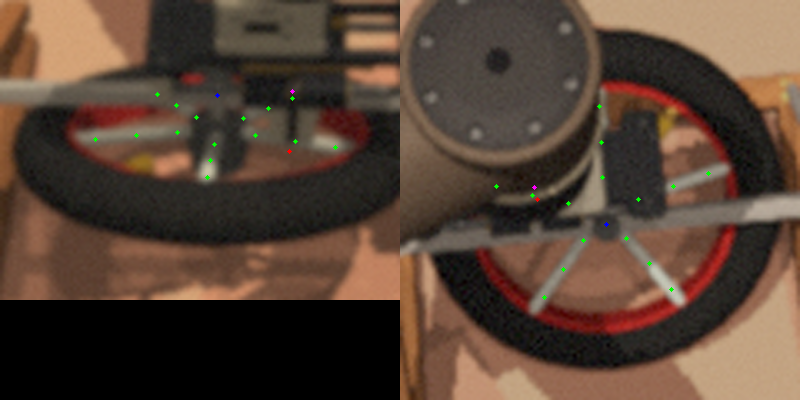

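The overlay matches the spokes: the left-hand spoke's dots at (295,141) and (335,147) lie on it, and the valve is near 38°. The finger tip at (290,152) has reached that spoke's line, so I'll lift and push the next spoke from inside the valve's radius.

drive_tool([
  {"hand": 1.0, "tx": 0.0, "ty": 0.0, "tz": 0.06, "turn": 0.0},
  {"hand": 1.0, "tx": 0.0, "ty": 0.0, "tz": 0.1, "turn": 0.0},
  {"hand": 1.0, "tx": 0.038, "ty": -0.06, "tz": 0.1, "turn": 0.0},
  {"hand": 1.0, "tx": 0.038, "ty": -0.118, "tz": 0.1, "turn": 0.0},
  {"hand": 1.0, "tx": 0.038, "ty": -0.118, "tz": 0.09, "turn": 0.0},
  {"hand": 1.0, "tx": 0.038, "ty": -0.118, "tz": 0.06, "turn": 0.0},
  {"hand": 1.0, "tx": 0.038, "ty": -0.118, "tz": 0.04, "turn": 0.0},
  {"hand": 1.0, "tx": 0.038, "ty": -0.118, "tz": 0.02, "turn": 0.0},
  {"hand": 1.0, "tx": 0.038, "ty": -0.118, "tz": 0.005, "turn": 0.0},
  {"hand": 1.0, "tx": 0.038, "ty": -0.118, "tz": 0.005, "turn": 0.0},
])

```text
time_s: 9.7
tcp_pos: [0.5809, 0.0121, 0.1256]
eef_rot: [-180.0, -0.1, -174.5]
contact_force: [-1.0, -1.8, -0.5]
gripper_width: 0.0003
gripper_force: 0.3
```

```bash
python3 st.py
```

```text
top (None, [(67.0, 51), (99.0, 70), (141.0, 132), (214.5, 93), (261.0, 61), (335.0, -11)])
scene (None, [(67.5, 59), (161.0, 15), (209.0, 39), (285.5, 66), (357.0, 71)])
9.8 tcp [0.581  0.0123 0.126 ] h,y mm 27.6 -19.4 F [-0.9 -1.7 -1.6] 0.9573687985539436
```

drive_tool([
  {"hand": 1.0, "tx": -0.001, "ty": 0.008, "tz": 0.0, "turn": 0.0},
  {"hand": 1.0, "tx": -0.002, "ty": 0.016, "tz": 0.0, "turn": 0.0},
  {"hand": 1.0, "tx": -0.002, "ty": 0.024, "tz": 0.0, "turn": 0.0},
  {"hand": 1.0, "tx": -0.003, "ty": 0.03, "tz": 0.0, "turn": 0.0},
  {"hand": 1.0, "tx": -0.003, "ty": 0.03, "tz": 0.0, "turn": 0.0},
])

```text
time_s: 10.3
tcp_pos: [0.5794, 0.0305, 0.1266]
eef_rot: [-180.0, -0.0, -174.5]
contact_force: [-0.6, -0.4, 1.4]
gripper_width: 0.0001
gripper_force: 0.4
```

```bash
python3 st.py
```

```text
top (None, [(7.0, -18), (56.0, 65), (116.0, 116), (189.5, 98), (260.5, 63)])
scene ((np.float64(9.912273612308674), np.float64(0.07643500428928617), 2), [(42.5, 45), (114.0, 36), (220.5, 17), (263.5, 44), (332.5, 61)])
10.4 tcp [0.5798 0.0307 0.1267] h,y mm 28.1 -1.0 F [ 0.1 -0.6  1.7] 0.3104620333760977
```

drive_tool([
  {"hand": 1.0, "tx": -0.001, "ty": 0.005, "tz": 0.0, "turn": 0.0},
  {"hand": 1.0, "tx": -0.001, "ty": 0.01, "tz": 0.0, "turn": 0.0},
  {"hand": 1.0, "tx": -0.001, "ty": 0.01, "tz": 0.0, "turn": 0.0},
  {"hand": 1.0, "tx": -0.001, "ty": 0.0, "tz": 0.0, "turn": 0.0},
  {"hand": 1.0, "tx": -0.001, "ty": 0.0, "tz": 0.06, "turn": 0.0},
  {"hand": 1.0, "tx": -0.001, "ty": 0.0, "tz": 0.14, "turn": 0.0},
  {"hand": 1.0, "tx": -0.001, "ty": 0.0, "tz": 0.22, "turn": 0.0},
  {"hand": 1.0, "tx": -0.2, "ty": -0.2, "tz": 0.3, "turn": 0.0},
  {"hand": 1.0, "tx": -0.2, "ty": -0.2, "tz": 0.3, "turn": 0.0},
  {"hand": 1.0, "tx": -0.2, "ty": -0.2, "tz": 0.3, "turn": 0.0},
])

```text
time_s: 11.4
tcp_pos: [0.4763, -0.0727, 0.3001]
eef_rot: [180.0, 0.1, -174.5]
contact_force: [0.9, -0.5, 0.4]
gripper_width: 0.0003
gripper_force: 0.0
```

drive_tool([
  {"hand": 1.0, "tx": 0.0, "ty": -0.45, "tz": 0.0, "turn": 0.0},
  {"hand": 1.0, "tx": 0.0, "ty": -0.45, "tz": 0.0, "turn": 0.0},
  {"hand": 1.0, "tx": 0.0, "ty": -0.45, "tz": 0.0, "turn": 0.0},
  {"hand": 1.0, "tx": 0.0, "ty": -0.45, "tz": 0.0, "turn": 0.0},
  {"hand": 1.0, "tx": 0.0, "ty": -0.45, "tz": 0.0, "turn": 0.0},
  {"hand": 1.0, "tx": 0.0, "ty": -0.45, "tz": 0.0, "turn": 0.0},
])

```text
time_s: 12.0
tcp_pos: [0.477, -0.3458, 0.2988]
eef_rot: [-180.0, 0.0, -174.7]
contact_force: [0.6, 1.0, -0.1]
gripper_width: 0.0004
gripper_force: 0.0
```

```bash
python3 st.py
python3 - <<'E'
from h import *
d=r.capture("top");cv2.imwrite("pics/end.png",cv2.resize(d["frame"][110:300,90:390],None,fx=2.6,fy=2.6)[:,:,::-1])
E
```

```text
top ((np.float64(1.711723355093921), np.float64(0.08326706669115813), 44), [(36.5, 150), (98.5, 113), (183.5, 142), (260.5, 139), (327.0, 164)])
scene ((np.float64(2.3288292887781963), np.float64(0.07057931075661916), 20), [(38.0, 128), (108.5, 57), (192.5, 70), (255.0, 48), (325.0, 125)])
12.1 tcp [ 0.477  -0.3449  0.2984] h,y mm -108.8 -365.5 F [-0.5 -0.2 -0. ] 0.0
```

View pics/end.png

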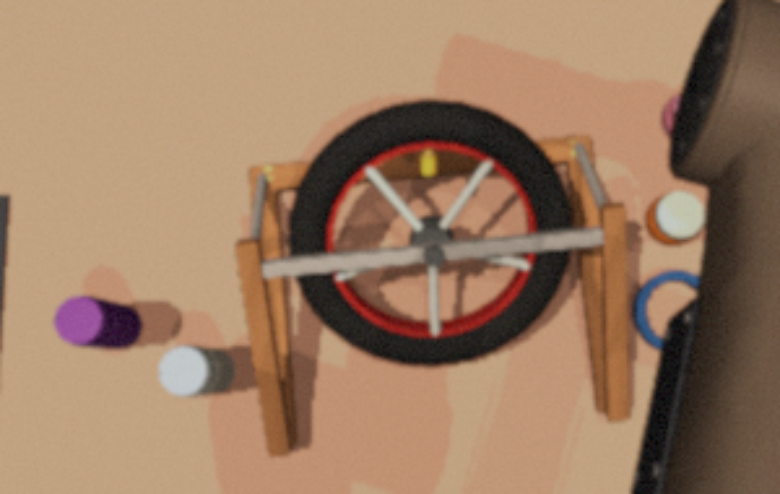

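The picture shows the valve at (428,163), straight up the slope from the hub at (432,240), about 2° off. The can and tub still stand where they were, the tape roll is partly hidden but in place, and the hand is clear.

```bash
python3 -c "
from plant import r
print(r.close_job())"
```

```text
the job is handed in; nothing more can be done
None
```

I turned the wheel with several separate spoke pushes until the valve was about 2° from twelve o'clock (8° allowed), moved the hand clear, and handed the job in. One finger slid over a spoke partway through, with up to about 16 N on the tool; I don't think it touched the tyre or valve, and no verdict was returned.

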